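# Seal the cartridges and start the station

## Robot

A 6-joint arm with a two-finger parallel gripper is mounted at the origin on the work surface. World frame = base frame: x ahead of the robot, y to its left, z up, the work surface at z = 0. Lengths are in m, angles in rad, forces in N, time in s.
With the tool pointing down it reaches from about 0.15 to 0.775 m from the base axis. Payload 6.1 kg.
Tool frame: the origin (TCP) lies at the very end of the fingers, on their centre line; the grasp point (between the pads) lies 19 mm behind it (bot.pinch_z is the z of the grasp point in the tool frame, in m); z points along the fingers, y is the line along which they close (so a half turn about z gives the same grasp; the last joint's range is limited). The gripper opens to 85 mm and grips with 20 to 120 N. Pads are 22 mm wide; open, the fingers measure 114 mm over their backs; the gripper's body (76 mm by 85 mm) begins 54 mm behind the grasp point. The pads swing forward as they close: fully open they stand 13 mm farther back than shut.
Start: joints at [-1.295, 0.126, -0.04, 1.405, 0, 1.571], TCP at [0.143, -0.505, 0.231] pointing down, gripper open.
Joint ranges: [-2.72, 2.72], [-0.95, 1.95], [-1.27, 1.35], [-1.78, 2.02], [-1.46, 1.47], [-3.14, 3.14]. Speed limits (rad/s): [2.39, 2.39, 3.01, 3.14, 3.14, 3.14].

## Interface

Orientations are given as [roll, pitch, yaw] about the fixed x, y, z axes, in that order (R = Rz(yaw) Ry(pitch) Rx(roll)).
In Python, from plant import bot gives the robot as it stands.
- The arm moves only by the tool play_rows, never from a script. Its arguments are lists of equal length, an entry for each row: "offset": the shift along the tool's x, y, z in mm, a list of three; "rot": the turn, a rotation vector about the tool's x, y, z in rad, a list of three. A call has 1 to 20 rows; each row shifts and turns the commanded pose from where the row before left it, along the tool's axes as they then stand; what a row does not reach is not made up. A row lasts 1/10 s, in which the tool goes at most 50 mm and 8.59 degrees, less where a joint would pass 70% of its speed; a pose out of reach is approached as far as the arm can. A call with a gripper value outside its range is refused whole. "fingers" is the closure, from 0 (fully open) to 1 (shut), set as the call begins (left out, the last holds). The fingers move at their own pace and stop on an object; "force" is the grip in N (left out, the last holds). Time passes only in rows, so rows that do not move let the fingers close. It gives the time, the measured TCP pose, the force, the opening and the grip force at its end, in the units of the state.
- bot.sense(): the state, without advancing time (a new reading comes with each control period).
- bot.camera(name): name is "scene" or "side" or "wrist"; returns a dict with "frame" (420x560x3 uint8, red, green, blue), "vertical_fov" (degrees; the focal length in pixels is half the picture's height over the tangent of half this angle, whatever the lens; pixels are square), "cx", "cy" (the principal point, pixels), "dist_coeffs" ([k1, k2, p1, p2, k3] as OpenCV has them; the pictures are not rectified), "R" (3x3) and "t" (3): a world point X has camera coordinates R X + t; the wrist camera has in their place "tool_from_camera" (4x4, takes a point from camera to tool coordinates, whose origin is the TCP and whose axes are the flange's). Camera axes: x right, y down, z forward; pixel columns grow to the right and rows downward; lengths in m; the calibration is good to about 2 mm. A picture is of the moment at which its call begins: read the wrist's pose just before it. There is no depth.
- bot.close_job(): hands the job in; it is judged then, once.
Trained networks look in the newest picture that a camera, given by its name, has taken for a name from the list of things; names that differ only in an ending like _2 or _b are one class to them, and where a whole thing is asked for, a point or a joint stands for the part that bears it (a point fixed in the world has none). Each returns a list of dicts, best first, with "confidence" (0 to 1); they miss things now and then, are a little off and sometimes report something else, mostly with a low value. They report only what shows in the picture. A call takes as long as a camera call. They do not tell look-alikes from the thing itself.
- bot.silhouettes(camera, label): "region" (420x560 bool, what is visible of it) and "xy" ([column, row] in pixels, amid what is visible of it).
- bot.place_of(camera, label): "xy" ([column, row] in pixels: a listed point, or the origin of a listed thing).
The state is a dict: "t": time; "joints": joint angles; "qvel": joint speeds; "effort": joint torques, N m; "tcp_pos": TCP position; "tool_rot": TCP orientation; "force": force on the tool from outside, world axes, zero at the start; "ft_torque": the same for the moment, N m; "finger_gap": opening from 0.0 (shut) to 1.0 (fully open); "finger_force": force on a finger pad.
Only numpy, scipy, OpenCV 4.12 (cv2) and the standard library are available. Lean on these libraries where they do the work, as an engineer would, in place of code of your own. Each camera call takes 0.05 s, during which the arm holds its last target. There are 200 camera calls.

## Task

Make sure all four cartridge lids in the open station are pressed fully home, then shut the clear cover and press it down flat on the rim. Then take the stylus from its stand, push the small recessed button on the control box fully down with it for a moment, and put the stylus back upright in its stand with its flange resting on top. Do not press the big power button, and leave everything else on the bench where it is.

Things in the scene. Friction and masses are not known exactly. Their poses are not given: they have to be found in the camera images.
- unit: Cartridge station: fixed white open-topped box, 150 (x) x 210 (y) x 85 mm high, walls 6 mm. Origin at the centre of its underside; its -x side is the front, +x the hinge side. Four identical cartridges stand in a row along its y inside the well, 46 mm apart, their lids on its line x = -6 mm.
- cover (a joint): Station's flat clear hinged cover, angle in rad: 0 = shut flat on the rim, 1.57 = upright. 150 mm from hinge to front edge, 210 wide, 6 thick; a grey tab 22 long, 60 wide, 8 thick beyond the middle of its front edge. Hinge line along the station's y at its x +75 mm, 85 mm above the bench, in the plane of the cover's underside. Stiff hinge: it stays where left (3 N at the tab moves it).
- start (a joint): Small recessed white spring button of the control box, 14 mm in diameter: travel in m pressed down, 0 = released, 0.005 = fully down (about 5 N).
- start_top (a point): Centre of the recessed button's top face (moves with it). Released it lies 8 mm below the control box's top, at the bottom of a round opening of 16 mm diameter, too small for a finger.
- control_box: Fixed grey control box, 90 (x) x 110 (y) x 50 mm high; origin at the centre of its underside. The recessed button is at its x -5, y -27 mm; the big raised power button at x -5, y +28 mm.
- power (a joint): Big raised power button (28 mm diameter) on the control box: travel in m pressed, 0 = released, 0.006 = fully down. Not to be pressed.
- stylus: Hand stylus, loose, 126 mm long; origin at its tip, z along it towards the handle's end. Steel shaft of 6 mm diameter from 0 to 42 mm, grey flange of 32 mm diameter from 42 to 46 mm, round grey handle of 18 mm diameter from 46 to 126 mm. It starts upright in its stand, tip down.
- stand: Fixed white stylus stand, block of 60 x 60 x 45 mm; origin at the centre of its underside. A vertical 16 mm hole, chamfered 4 mm, runs through its middle; the stylus's flange rests on its top.
- reagent_bottle: Bystander: amber bottle, 42 mm diameter, 115 mm tall, standing beside the stylus stand (75 to 85 mm from the hole, any direction). Origin under its centre.
- jar: Bystander: small white jar, 36 mm diameter, 60 mm tall, beside the control box. Origin under its centre.
- vial: Bystander: clear vial with white cap, 24 mm diameter, 50 mm tall, close to the station's left (+y) side. Origin under its centre.
- pot: Bystander: white screw pot, 30 mm diameter, 35 mm tall, close to the station's right (-y) side. Origin under its centre.
- marker: Bystander: black marker pen, 120 x 15 x 15 mm, lying behind the station. Origin under it.
- tip_box: Bystander: pipette-tip box, 85 x 120 x 72 mm. Origin under its centre.
- card_box: Bystander: small cardboard box, 100 x 70 x 45 mm. Origin under its centre.
- lid_a (a joint): Push-on lid of cartridge a: height in m by which it stands proud, 0 = fully home, at most 0.010. A tight fit: it takes about 6 N to push it down, and it stays where it is left.
- lid_a_top (a point): Centre of the top face of that lid (moves with it); the lid is white, 36 (station x) x 34 (station y) x 8 mm. Fully home its top is 64 mm above the bench, 21 mm below the station's rim.
- lid_b (a joint): Push-on lid of cartridge b: height in m by which it stands proud, 0 = fully home, at most 0.010. A tight fit: it takes about 6 N to push it down, and it stays where it is left.
- lid_b_top (a point): Centre of the top face of that lid (moves with it); the lid is white, 36 (station x) x 34 (station y) x 8 mm. Fully home its top is 64 mm above the bench, 21 mm below the station's rim.
- lid_c (a joint): Push-on lid of cartridge c: height in m by which it stands proud, 0 = fully home, at most 0.010. A tight fit: it takes about 6 N to push it down, and it stays where it is left.
- lid_c_top (a point): Centre of the top face of that lid (moves with it); the lid is white, 36 (station x) x 34 (station y) x 8 mm. Fully home its top is 64 mm above the bench, 21 mm below the station's rim.
- lid_d (a joint): Push-on lid of cartridge d: height in m by which it stands proud, 0 = fully home, at most 0.010. A tight fit: it takes about 6 N to push it down, and it stays where it is left.
- lid_d_top (a point): Centre of the top face of that lid (moves with it); the lid is white, 36 (station x) x 34 (station y) x 8 mm. Fully home its top is 64 mm above the bench, 21 mm below the station's rim.
Things that resemble listed ones, but are neither listed nor needed, are in the scene too. What is shaped like the stylus but black or turquoise is not meant. What is shaped like the control_box but turquoise is not meant.

How it is judged:
By the outcome, as a careful person would: the job done as asked, in the order asked, and still so for the second after the job is handed in, with the robot touching nothing.
It also fails if it takes over 72 s, if anything falls off the work surface, if the arm or the gripper's body presses on something with over 40 N, if the wrist force passes 120 N, or if a joint passes its speed limit or range.

## Working session

There is one attempt and no reset: what is moved stays moved. The work goes in short steps, Python scripts to look and compute and a tool call to move; the robot and the scene stay as the last step left them, time stands still between calls to the robot, and variables do not carry over. Pictures are saved under pics/ and viewed, at most 10 in all, crops included, and the job is handed in when it is done.

Besides the shell and the picture viewer there is one more tool, called by a JSON object that holds its "op" and its "data", one argument or row to a line. play_rows: Moves the arm, as the interface text tells. Its arguments: {"type":"object","properties":{"offset":{"type":"array","items":{"type":"array","items":{"type":"number"}}},"rot":{"type":"array","items":{"type":"array","items":{"type":"number"}}},"fingers":{"type":"number"},"force":{"type":"number"}},"required":["offset","rot"]}

```bash
ls; mkdir -p pics; python3 - <<'E'
from plant import bot
import cv2,numpy as np
print(bot.sense())
ims=[]
for n in ["scene","side"]:
    c=bot.camera(n); cv2.imwrite(f"pics/{n}0.png",c["frame"][:,:,::-1])
    print(n,{k:v for k,v in c.items() if k!="frame"})
    for l in ["unit","control_box","start_top","stylus","stand","lid_a_top","cover","reagent_bottle","jar","vial","pot"]:
        print(l,[(np.round(d["xy"],1).tolist(),round(d["confidence"],2)) for d in bot.place_of(n,l)] if l!="cover" else "")
E
```

```text
pics
{'t': 0.0, 'joints': array([-1.29499611e+00,  1.26395491e-01, -4.05967464e-02,  1.40540398e+00,
       -2.82622560e-05,  1.57081015e+00]), 'qvel': array([ 0.000386  ,  0.00040695, -0.00043493,  0.00094868, -0.00049804,
        0.00099896]), 'effort': array([-3.78531713e-04, -4.35913396e+01,  3.52926993e+01,  1.72244426e-02,
       -1.82855757e-05, -1.69912084e-05]), 'tcp_pos': array([ 0.14284847, -0.50477289,  0.2305255 ]), 'tool_rot': array([-3.13999276e+00,  2.82843289e-05,  2.75786439e-01]), 'force': array([ 0.32151776, -0.67431489,  0.47025675]), 'ft_torque': array([-0.00552499, -0.04821636,  0.02267506]), 'finger_force': 0.0, 'finger_gap': 1.0022952786012203}
scene {'vertical_fov': 44.913055189867734, 'cx': 270.713503025182, 'cy': 206.7477493001772, 'dist_coeffs': array([-0.02403166,  0.        ,  0.        ,  0.        ,  0.        ]), 'R': array([[ 0.97106043,  0.23851084, -0.01241874],
       [ 0.20260851, -0.85019076, -0.48592743],
       [-0.12645725,  0.46934876, -0.87391093]]), 't': array([-0.53081258, -0.06529848,  1.30157147])}
unit [([258.5, 234.4], 0.7), ([282.4,
[... 507 characters left out ...]
[-0.0658403,  0.       ,  0.       ,  0.       ,  0.       ]), 'R': array([[ 0.91986555, -0.39221634,  0.00370388],
       [-0.25911011, -0.61472637, -0.74496539],
       [ 0.29446448,  0.68430828, -0.66709283]]), 't': array([-0.50899265,  0.20182911,  0.95215858])}
unit [([277.8, 248.3], 0.55), ([287.2, 247.0], 0.5)]
control_box [([167.7, 178.7], 0.83), ([223.9, 164.3], 0.71), ([264.5, 209.2], 0.71)]
start_top []
stylus [([320.3, 382.9], 0.78), ([337.6, 340.6], 0.74), ([299.7, 352.1], 0.69)]
stand [([302.0, 351.3], 0.62)]
lid_a_top [([267.5, 211.0], 0.75)]
cover 
reagent_bottle [([287.0, 319.5], 0.61)]
jar [([232.0, 151.4], 0.47)]
vial []
pot [([298.8, 293.2], 0.74), ([272.7, 225.3], 0.24)]
```

```bash
python3 - <<'E'
import cv2,numpy as np
a=cv2.imread("pics/scene0.png");b=cv2.imread("pics/side0.png")
c1=a[60:420,140:380];c2=b[110:420,150:400]
cv2.imwrite("pics/c1.png",np.hstack([cv2.resize(c1,(400,600),interpolation=2),cv2.resize(cv2.copyMakeBorder(c2,0,65,0,0,0),(400,600),interpolation=2)]))
E
```

```text
(no output)
```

View pics/c1.png

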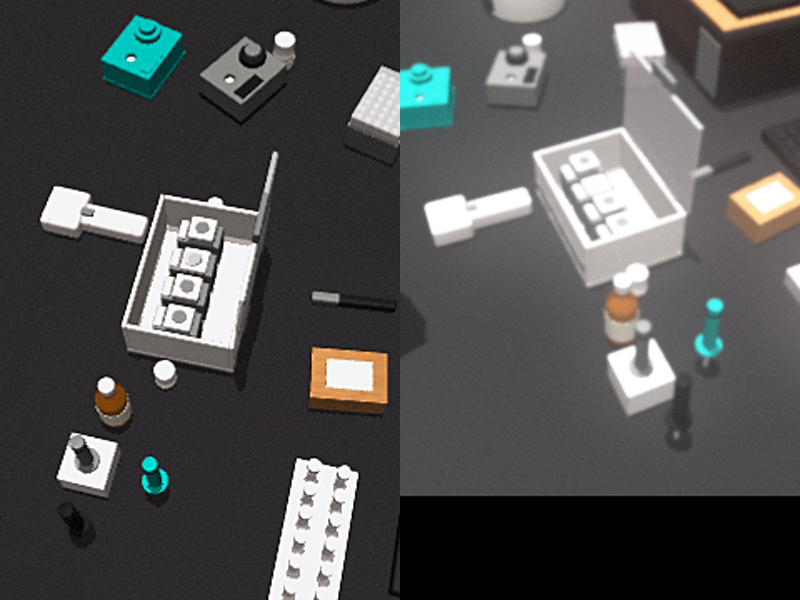

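View pics/scene0.png

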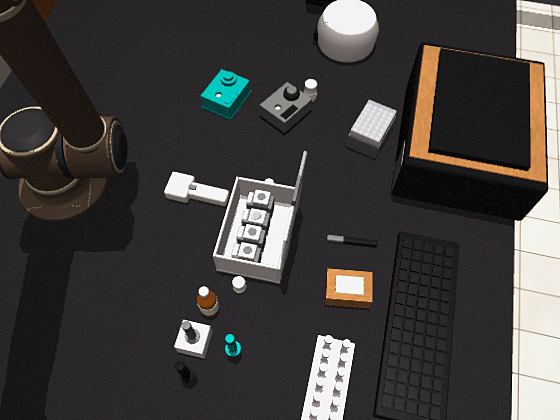

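The picture shows the station in the centre (scene px ~258,230) with its cover upright on the +x side. The grey control box is at (287,107), with the turquoise look-alike at (226,93). The white stand with the grey stylus is at (193,338), next to the bottle at (207,300).

```bash
cat > h.py <<'E'
from plant import bot
import cv2,numpy as np
from scipy.spatial.transform import Rotation as Ro
def cam(n):
    s=bot.sense(); c=bot.camera(n)
    if n=="wrist":
        T=np.eye(4);T[:3,:3]=Ro.from_euler("xyz",s["tool_rot"]).as_matrix();T[:3,3]=s["tcp_pos"]
        W=T@c["tool_from_camera"]; c["R"]=W[:3,:3].T; c["t"]=-W[:3,:3].T@W[:3,3]
    f=c["frame"].shape[0]/2/np.tan(np.radians(c["vertical_fov"])/2)
    c["K"]=np.array([[f,0,c["cx"]],[0,f,c["cy"]],[0,0,1]]); return c
def ray(c,p):
    u=cv2.undistortPoints(np.float64(p).reshape(1,1,2),c["K"],c["dist_coeffs"])[0,0]
    return -c["R"].T@c["t"], c["R"].T@np.array([u[0],u[1],1])
def onz(c,p,z):
    o,d=ray(c,p); return o+d*(z-o[2])/d[2]
def proj(c,X):
    return cv2.projectPoints(np.float64(X).reshape(-1,3),cv2.Rodrigues(c["R"])[0],c["t"],c["K"],c["dist_coeffs"])[0][:,0]
def tri(c1,p1,c2,p2):
    A=[];b=[]
    for c,p in((c1,p1),(c2,p2)):
        o,d=ray(c,p);d=d/np.linalg.norm(d);P=np.eye(3)-np.outer(d,d);A.append(P);b.append(P@o)
    return np.linalg.lstsq(np.vstack(A),np.hstack(b),rcond=None)[0]
E
python3 - <<'E'
from h import *
a=cam("scene");b=cam("side")
np.set_printoptions(precision=4,suppress=True)
for l,z in [("unit",0),("control_box",0),("stand",0),("reagent_bottle",0),("jar",0),("pot",0),("vial",0),("stylus",.003)]:
    for n,c in(("scene",a),("side",b)):
        print(l,n,[(onz(c,d["xy"],z)[:2].round(3).tolist(),round(d["confidence"],2)) for d in bot.place_of(n,l)])
for l in["lid_a_top"]:
    for n,c in(("scene",a),("side",b)):
        print(l,n,[(onz(c,d["xy"],.066)[:2].round(3).tolist(),round(d["confidence"],2)) for d in bot.place_of(n,l)])
# station crop, 5x, plus control box/stand
f=a["frame"][:,:,::-1]
cv2.imwrite("pics/st.png",cv2.resize(f[145:290,200:340],None,fx=4.1,fy=4.1,interpolation=2))
E
```

```text
unit scene [([0.517, -0.034], 0.8)]
unit side [([0.523, -0.036], 0.96), ([0.54, 0.007], 0.31)]
control_box scene [([0.501, 0.343], 0.94), ([0.328, 0.351], 0.89), ([0.454, -0.312], 0.52)]
control_box side [([0.333, 0.359], 0.82), ([0.515, 0.359], 0.58)]
stand scene [([0.453, -0.308], 0.98)]
stand side [([0.455, -0.313], 0.69)]
reagent_bottle scene [([0.456, -0.235], 0.78), ([0.503, 0.346], 0.45)]
reagent_bottle side [([0.467, -0.231], 0.85)]
jar scene [([0.505, -0.029], 0.68), ([0.561, 0.411], 0.66), ([0.747, 0.012], 0.49), ([0.519, 0.094], 0.19)]
jar side [([0.561, 0.413], 0.45)]
pot scene [([0.511, -0.172], 0.52)]
pot side [([0.514, -0.179], 0.73)]
vial scene [([0.559, 0.42], 0.29)]
vial side []
stylus scene [([0.459, -0.389], 0.77), ([0.45, -0.311], 0.66), ([0.543, -0.315], 0.57)]
stylus side [([0.537, -0.324], 0.75), ([0.455, -0.314], 0.74), ([0.472, -0.395], 0.68), ([0.536, -0.002], 0.65), ([0.535, -0.044], 0.44)]
lid_a_top scene [([0.514, 0.042], 0.54)]
lid_a_top side [([0.523, 0.034], 0.69)]
```

View pics/st.png

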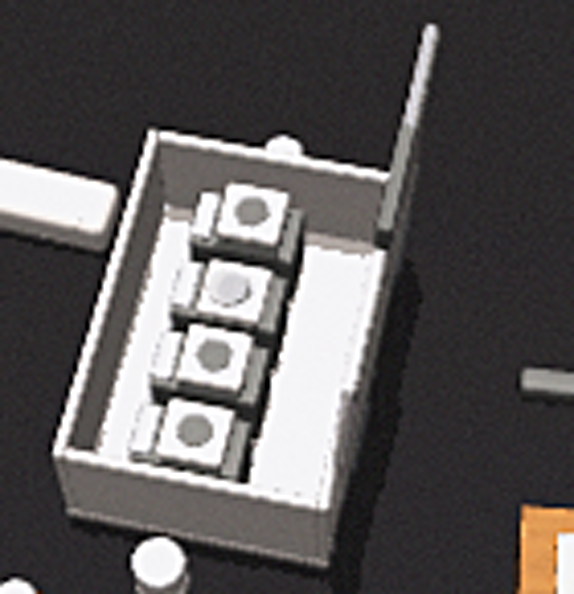

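The crop shows rim corners at about (153,131), (58,458), (332,507) and four lids at crop (252,211), (228,289), (213,356), (195,432). The second disc is lighter, so it may differ.

```bash
python3 - <<'E'
from h import *
np.set_printoptions(precision=4,suppress=True)
a=cam("scene")
P=[onz(a,[200+x/4.1,145+y/4.1],.085) for x,y in [(153,131),(58,458),(332,507),(392,178)]]
print(np.array(P), [np.linalg.norm(P[i]-P[i+1]) for i in range(3)])
d=P[0]-P[1];th=np.arctan2(-d[0],d[1]);print("yaw",th, "yaw2",np.arctan2(*(P[2]-P[1])[1::-1]))
for x,y in[(252,211),(228,289),(213,356),(195,432)]: print(onz(a,[200+x/4.1,145+y/4.1],.066))
c=cam("wrist");print(c["tool_from_camera"],c["K"])
b=cam("side")
# cover tab / top edge: triangulate? silhouettes
for n in("scene","side"):
    for l in("cover","stylus","start_top","control_box"):
        for s in bot.silhouettes(n,l):
            r=np.argwhere(s["region"]);print(n,l,s["confidence"],s["xy"],r.min(0),r.max(0))
E
```

```text
[[ 0.4505  0.0648  0.085 ]
 [ 0.4567 -0.1441  0.085 ]
 [ 0.604  -0.1372  0.085 ]
 [ 0.5913  0.0658  0.085 ]] [np.float64(0.20897171397789704), np.float64(0.14749228486282764), np.float64(0.20337211588018708)]
yaw 0.02963263064183607 yaw2 0.046420243688229126
[0.516  0.0369 0.066 ]
[ 0.5154 -0.0154  0.066 ]
[ 0.5179 -0.0579  0.066 ]
[ 0.5202 -0.1046  0.066 ]
[[ 0.0005 -0.9506 -0.3105  0.0813]
 [ 1.      0.0008 -0.001   0.0004]
 [ 0.0013 -0.3105  0.9506 -0.1413]
 [ 0.      0.      0.      1.    ]] [[365.0935   0.     273.7212]
 [  0.     365.0935 213.3374]
 [  0.       0.       1.    ]]
scene cover 0.98 [293.5, 205.7] [151 281] [266 307]
scene cover 0.55 [247.2, 247.6] [242 239] [257 256]
scene stylus 0.73 [187.6, 332.5] [321 181] [343 199]
scene stylus 0.73 [182.0, 372.9] [362 175] [382 193]
scene stylus 0.63 [230.3, 345.7] [335 225] [356 239]
scene start_top 0.41 [189.5, 333.7] [322 181] [344 199]
scene start_top 0.36 [289.8, 92.0] [ 85 286] [ 95 296]
scene control_box 0.92 [223.9, 92.5] [ 70 200] [118 249]
scene control_box 0.67 [285.0, 108.9] [ 82 259] [134 311]
scene control_box 0.55 [236.1, 285.5] [276 232] [292 246]
side cover 0.89 [314.5, 185.6] [139 290] [240 337]
side cover 0.49 [287.7, 246.4] [243 279] [255 296]
side stylus 0.77 [341.8, 317.3] [297 335] [337 351]
side stylus 0.57 [325.6, 367.4] [343 315] [382 332]
side control_box 0.98 [162.5, 170.6] [151 147] [190 183]
side control_box 0.72 [223.5, 156.8] [139 204] [177 241]
```

{"op": "play_rows", "data": {
  "offset": [
    [0,0,0],
    [0,0,0],
    [0,0,0],
    [0,0,0],
    [0,0,0],
    [0,0,0],
    [0,0,0],
    [0,0,0],
    [0,0,0],
    [0,0,0]
  ],
  "rot": [
    [0,0,-0.1295],
    [0,0,-0.1295],
    [0,0,-0.1295],
    [0,0,-0.1295],
    [0,0,-0.1295],
    [0,0,-0.1295],
    [0,0,-0.1295],
    [0,0,-0.1295],
    [0,0,-0.1295],
    [0,0,-0.1295]
  ],
  "fingers": 1,
  "force": 60
}}

```text
t: 3.65
tcp_pos: [0.143, -0.5052, 0.2313]
tool_rot: [3.142, 0.0, 1.576]
force: [0.5, -0.8, 0.5]
finger_gap: -0.001
finger_force: 0.0
```

{"op": "play_rows", "data": {
  "offset": [
    [28,27,-1.4],
    [28,27,-1.4],
    [28,27,-1.4],
    [28,27,-1.4],
    [28,27,-1.4],
    [28,27,-1.4],
    [28,27,-1.4],
    [28,27,-1.4],
    [28,27,-1.4],
    [28,27,-1.4],
    [28,27,-1.4],
    [28,27,-1.4],
    [28,27,-1.4],
    [28,27,-1.4]
  ],
  "rot": [
    [0,0,0],
    [0,0,0],
    [0,0,0],
    [0,0,0],
    [0,0,0],
    [0,0,0],
    [0,0,0],
    [0,0,0],
    [0,0,0],
    [0,0,0],
    [0,0,0],
    [0,0,0],
    [0,0,0],
    [0,0,0]
  ]
}}

```text
t: 5.05
tcp_pos: [0.5219, -0.1117, 0.2511]
tool_rot: [3.141, 0.0, 1.571]
force: [0.1, -0.9, -0.4]
finger_gap: 0.007
finger_force: 0.0
```

```bash
python3 - <<'E'
from h import *
np.set_printoptions(precision=4,suppress=True)
s=bot.sense();print(s["t"],s["tcp_pos"],s["tool_rot"],s["joints"],s["qvel"],s["force"])
c=cam("wrist");cv2.imwrite("pics/w1.png",c["frame"][:,:,::-1])
for l in("lid_a_top","unit"):
    for d in bot.place_of("wrist",l): print(l,d["xy"],d["confidence"],onz(c,d["xy"],.066 if l!="unit" else 0))
U=np.array([[x,y,.085] for x,y in [(-.075,-.105),(-.075,.105),(.075,.105),(.075,-.105)]])
print(proj(c,U@Ro.from_euler("z",.035).as_matrix().T+[.524,-.036,0]))
E
```

```text
5.05 [ 0.5219 -0.1117  0.2511] [3.1413 0.0001 1.5711] [-0.2108  0.1435  0.024   1.451  -0.0001  1.3597] [ 0.637   0.377   0.4636  0.0807 -0.0024  0.6357] [ 0.1451 -0.9056 -0.3936]
lid_a_top [267.8, 7.4] 0.79 [0.5188 0.0361 0.066 ]
unit [276.0, 97.5] 0.58 [ 0.526  -0.0344  0.    ]
[[194.6344 225.545 ]
 [167.8673 -42.1124]
 [371.3909 -50.0148]
 [362.1018 220.086 ]]
```

View pics/w1.png

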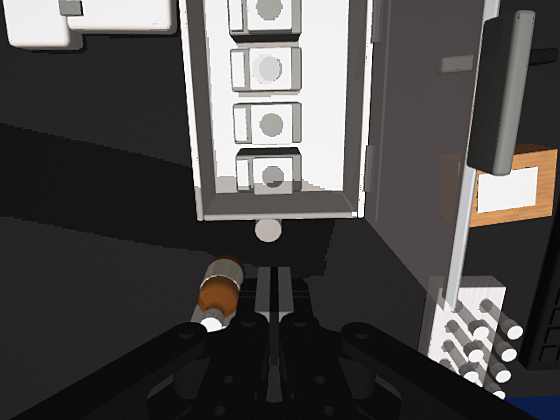

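The wrist view shows the station's near rim corners at (197,218) and (364,216), and lid centres at (272,176), (271,124), (268,68) and (267,8). The cover is at right with its tab at (505,90), and the pot is at (268,230). The arm was still moving, so I'll measure again at rest.

```bash
python3 - <<'E'
from h import *
np.set_printoptions(precision=4,suppress=True)
cam("wrist");cam("wrist");c=cam("wrist");s=bot.sense();print(s["t"],s["tcp_pos"],s["qvel"])
g=cv2.cvtColor(c["frame"],cv2.COLOR_RGB2GRAY)
for l in("lid_a_top","unit"):
    for d in bot.place_of("wrist",l): print(l,d["xy"],d["confidence"],onz(c,d["xy"],.066 if l!="unit" else 0))
for d in bot.silhouettes("wrist","lid_a_top"):
    r=np.argwhere(d["region"]);print(d["confidence"],d["xy"],onz(c,d["xy"],.066))
for d in bot.silhouettes("wrist","cover"):
    r=np.argwhere(d["region"]);print("cover",d["confidence"],r.min(0),r.max(0))
# bright->dark at row/column edges of rim
for x in(230,270,300,330):
    col=g[180:235,x].astype(int); print(x,"bottom edge",180+np.where(col>150)[0].max() if (col>150).any() else None)
d=bot.silhouettes("wrist","unit")
for e in d:
    k=cv2.findContours(e["region"].astype(np.uint8),0,1)[0];k=max(k,key=cv2.contourArea)
    q=cv2.approxPolyDP(k,6,True)[:,0];print("unit",e["confidence"],[(p.tolist(),onz(c,p,.085)[:2].round(4).tolist()) for p in q])
E
```

```text
5.35 [ 0.5204 -0.1136  0.2509] [-0.0151 -0.0101 -0.0043 -0.0009  0.0017  0.0004]
lid_a_top [269.9, 3.6] 0.77 [0.519  0.0374 0.066 ]
lid_a_top [221.4, 324.5] 0.45 [ 0.4675 -0.2622  0.066 ]
lid_a_top [271.9, 174.9] 0.4 [ 0.5205 -0.1028  0.066 ]
unit [281.7, 96.8] 0.58 [ 0.5303 -0.0351  0.    ]
0.75 [269.8, 15.2] [0.5189 0.0288 0.066 ]
cover 0.89 [  0 367] [307 539]
230 bottom edge 218
270 bottom edge 234
300 bottom edge 216
330 bottom edge 216
unit 0.85 [([181, 0], [0.452, 0.0362]), ([198, 216], [0.455, -0.1359]), ([366, 214], [0.6041, -0.1339]), ([433, 295], [0.6762, -0.2161]), ([455, 308], [0.7004, -0.231]), ([480, 170], [0.7006, -0.0937]), ([510, 172], [0.7279, -0.0952]), ([516, 165], [0.7321, -0.089]), ([539, 8], [0.7279, 0.0345]), ([504, 11], [0.7, 0.0313]), ([503, 0], [0.6979, 0.039]), ([304, 0], [0.5449, 0.0358]), ([298, 40], [0.5409, 0.0077]), ([240, 42], [0.496, 0.0062]), ([230, 31], [0.4885, 0.0141]), ([228, 0], [0.4876, 0.0358])]
unit 0.7 [([257, 219], [0.5074, -0.1386]), ([261, 238], [0.5107, -0.1568]), ([280, 234], [0.5279, -0.1529]), ([280, 218], [0.5278, -0.1377])]
```

{"op": "play_rows", "data": {
  "offset": [
    [12,0,34],
    [0,0,45],
    [0,0,45],
    [0,0,35],
    [0,0,10],
    [0,0,5],
    [0,0,5],
    [0,0,5],
    [0,0,4],
    [0,0,2],
    [0,0,0]
  ],
  "rot": [
    [0,0,0],
    [0,0,0],
    [0,0,0],
    [0,0,0],
    [0,0,0],
    [0,0,0],
    [0,0,0],
    [0,0,0],
    [0,0,0],
    [0,0,0],
    [0,0,0]
  ]
}}

```text
t: 6.7
tcp_pos: [0.5225, -0.1016, 0.0639]
tool_rot: [3.137, 0.001, 1.571]
force: [-4.0, 0.1, 12.2]
finger_gap: 0.001
finger_force: 6.5
```

{"op": "play_rows", "data": {
  "offset": [
    [0,0,3],
    [0,0,2],
    [0,0,0]
  ],
  "rot": [
    [0,0,0],
    [0,0,0],
    [0,0,0]
  ]
}}

```text
t: 7.0
tcp_pos: [0.5227, -0.1016, 0.0636]
tool_rot: [3.134, 0.002, 1.571]
force: [-17.1, 3.1, 47.1]
finger_gap: 0.001
finger_force: 23.2
```

{"op": "play_rows", "data": {
  "offset": [
    [0,0,-30],
    [23,0,0],
    [23,-1,0],
    [0,0,10],
    [0,0,5],
    [0,0,5],
    [0,0,4],
    [0,0,3],
    [0,0,1],
    [0,0,0]
  ],
  "rot": [
    [0,0,0],
    [0,0,0],
    [0,0,0],
    [0,0,0],
    [0,0,0],
    [0,0,0],
    [0,0,0],
    [0,0,0],
    [0,0,0],
    [0,0,0]
  ]
}}

```text
t: 8.0
tcp_pos: [0.5205, -0.0551, 0.0636]
tool_rot: [3.137, -0.002, 1.57]
force: [-17.5, 5.7, 45.5]
finger_gap: 0.0
finger_force: 22.8
```

{"op": "play_rows", "data": {
  "offset": [
    [0,0,-28],
    [23,0,0],
    [23,-1,0],
    [0,0,10],
    [0,0,5],
    [0,0,5],
    [0,0,4],
    [0,0,3],
    [0,0,1],
    [0,0,0]
  ],
  "rot": [
    [0,0,0],
    [0,0,0],
    [0,0,0],
    [0,0,0],
    [0,0,0],
    [0,0,0],
    [0,0,0],
    [0,0,0],
    [0,0,0],
    [0,0,0]
  ]
}}

```text
t: 9.0
tcp_pos: [0.5189, -0.0101, 0.0636]
tool_rot: [3.138, 0.0, 1.57]
force: [-19.8, 0.2, 48.0]
finger_gap: -0.003
finger_force: 23.9
```

{"op": "play_rows", "data": {
  "offset": [
    [0,0,-28],
    [23,0,0],
    [23,-1,0],
    [0,0,10],
    [0,0,5],
    [0,0,5],
    [0,0,4],
    [0,0,3],
    [0,0,1],
    [0,0,0]
  ],
  "rot": [
    [0,0,0],
    [0,0,0],
    [0,0,0],
    [0,0,0],
    [0,0,0],
    [0,0,0],
    [0,0,0],
    [0,0,0],
    [0,0,0],
    [0,0,0]
  ]
}}

```text
t: 10.0
tcp_pos: [0.5186, 0.0368, 0.0636]
tool_rot: [3.137, -0.003, 1.57]
force: [-17.1, 3.4, 48.2]
finger_gap: -0.0
finger_force: 24.0
```

{"op": "play_rows", "data": {
  "offset": [
    [0,0,-40],
    [0,0,-45],
    [0,0,-48],
    [0,0,-48],
    [0,0,-48],
    [0,0,-10],
    [0,0,0]
  ],
  "rot": [
    [0,0,0],
    [0,0,0],
    [0,0,0],
    [0,0,0],
    [0,0,0],
    [0,0,0],
    [0,0,0]
  ]
}}

```text
t: 10.7
tcp_pos: [0.5189, 0.0358, 0.2979]
tool_rot: [3.139, 0.0, 1.569]
force: [0.4, -1.5, -0.6]
finger_gap: 0.0
finger_force: 0.0
```

```bash
python3 - <<'E'
from h import *
np.set_printoptions(precision=4,suppress=True)
s=bot.sense();print(s["t"],s["tcp_pos"],s["tool_rot"])
ims={}
for n in("scene","side"):
    c=cam(n)
    for d in bot.silhouettes(n,"cover")[:1]:
        k=cv2.findContours(d["region"].astype(np.uint8),0,1)[0];k=max(k,key=cv2.contourArea)
        print(n,d["confidence"],cv2.approxPolyDP(k,2.5,True)[:,0].tolist())
    for th in(1.4,1.57,1.75,1.9):
        H=np.array([.6025,-.0305,.085]);R=Ro.from_euler("z",.02).as_matrix()
        P=np.array([[-r*np.cos(th),y,r*np.sin(th)] for r,y in[(.15,-.105),(.15,.105),(.172,-.03),(.172,.03)]])@R.T+H
        print(th,proj(c,P).round(0).tolist())
    ims[n]=c["frame"]
c=ims["side"][100:290,200:400,::-1];cv2.imwrite("pics/sd.png",cv2.resize(c,None,fx=3,fy=3,interpolation=2))
E
```

```text
10.7 [0.5189 0.0358 0.2979] [3.1389 0.0003 1.5695]
scene 0.84 [[304, 153], [282, 237], [280, 268], [284, 264], [300, 192]]
1.4 [[269.0, 236.0], [291.0, 147.0], [275.0, 196.0], [282.0, 170.0]]
1.57 [[282.0, 238.0], [303.0, 148.0], [290.0, 198.0], [296.0, 172.0]]
1.75 [[296.0, 241.0], [316.0, 151.0], [306.0, 202.0], [312.0, 176.0]]
1.9 [[307.0, 244.0], [326.0, 155.0], [318.0, 206.0], [324.0, 180.0]]
side 0.81 [[292, 139], [289, 188], [330, 241], [338, 189], [322, 172], [322, 161], [310, 147], [304, 150]]
1.4 [[322.0, 194.0], [279.0, 141.0], [304.0, 165.0], [292.0, 150.0]]
1.57 [[334.0, 189.0], [289.0, 137.0], [317.0, 160.0], [304.0, 146.0]]
1.75 [[345.0, 187.0], [300.0, 136.0], [330.0, 158.0], [317.0, 144.0]]
1.9 [[354.0, 186.0], [308.0, 136.0], [340.0, 158.0], [326.0, 144.0]]
```

View pics/sd.png

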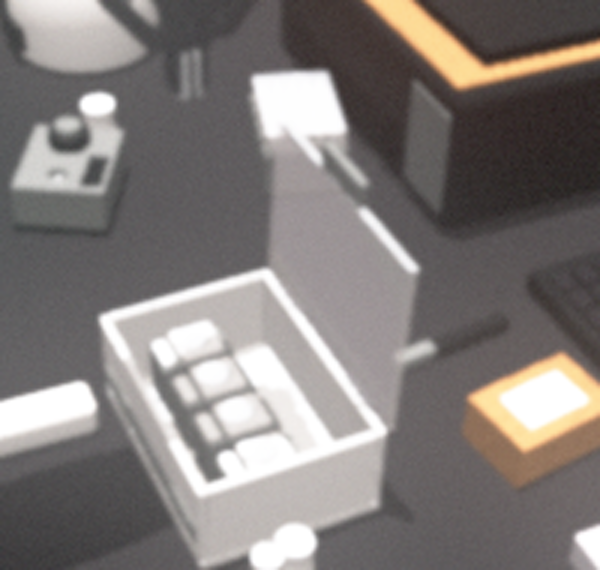

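The side view shows all lids flush and the cover upright at about 1.6 rad, with its tab end near the white box at side px (315,155). Next I go over the cover and swing it down from behind.

{"op": "play_rows", "data": {
  "offset": [
    [-17,35,0],
    [-17,35,0],
    [-16,35,0],
    [-16,36,0],
    [0,0,0],
    [0,0,40],
    [0,0,38],
    [0,0,0],
    [0,0,0]
  ],
  "rot": [
    [0,0,0],
    [0,0,0],
    [0,0,0],
    [0,0,0],
    [0,0,0],
    [0,0,0],
    [0,0,0],
    [0,0,0],
    [0,0,0]
  ]
}}

```text
t: 11.8
tcp_pos: [0.6577, -0.0289, 0.2184]
tool_rot: [-3.139, -0.0, 1.571]
force: [0.3, -0.3, 0.5]
finger_gap: 0.003
finger_force: 0.0
```

{"op": "play_rows", "data": {
  "offset": [
    [0,-18,0],
    [0,-18,0],
    [0,-10,0],
    [0,-9,0.5],
    [0,-8,1],
    [0,-8,1.5],
    [0,-9,2.5],
    [0,-9,3],
    [0,-15,6.5],
    [0,-8,5],
    [0,-8,5],
    [0,-13,10.4],
    [0,-13,13.7],
    [0,-10,13.3],
    [0,-9,16.5],
    [0,-6,15.5],
    [0,-4,16]
  ],
  "rot": [
    [0,0,0],
    [0,0,0],
    [0,0,0],
    [0,0,0],
    [0,0,0],
    [0,0,0],
    [0,0,0],
    [0,0,0],
    [0,0,0],
    [0,0,0],
    [0,0,0],
    [0,0,0],
    [0,0,0],
    [0,0,0],
    [0,0,0],
    [0,0,0],
    [0,0,0]
  ]
}}

```text
t: 13.5
tcp_pos: [0.4825, -0.0294, 0.1076]
tool_rot: [-3.14, 0.001, 1.571]
force: [1.3, -2.2, 3.2]
finger_gap: -0.001
finger_force: 1.6
```

{"op": "play_rows", "data": {
  "offset": [
    [0,-2,9],
    [0,0,7],
    [0,0,4],
    [0,0,3],
    [0,0,2],
    [0,0,0]
  ],
  "rot": [
    [0,0,0],
    [0,0,0],
    [0,0,0],
    [0,0,0],
    [0,0,0],
    [0,0,0]
  ]
}}

```text
t: 14.1
tcp_pos: [0.4811, -0.0292, 0.0903]
tool_rot: [3.139, 0.0, 1.571]
force: [-25.1, 0.7, 59.7]
finger_gap: -0.004
finger_force: 29.3
```

{"op": "play_rows", "data": {
  "offset": [
    [0,0,-40],
    [0,0,-50],
    [-41,-3,-10],
    [-41,-3,-10],
    [-41,-3,-10],
    [-41,-4,-10],
    [-41,-4,-10],
    [-41,-4,-10],
    [-41,-3,-10],
    [-41,-3,-8],
    [0,0,0],
    [0,0,0],
    [0,0,0]
  ],
  "rot": [
    [0,0,0],
    [0,0,0],
    [0,0,0],
    [0,0,0],
    [0,0,0],
    [0,0,0],
    [0,0,0],
    [0,0,0],
    [0,0,0],
    [0,0,0],
    [0,0,0],
    [0,0,0],
    [0,0,0]
  ],
  "fingers": 0.5
}}

```text
t: 15.4
tcp_pos: [0.4549, -0.3562, 0.2509]
tool_rot: [-3.141, -0.001, 1.571]
force: [0.1, 0.5, -0.1]
finger_gap: 0.499
finger_force: 0.0
```

```bash
python3 - <<'E'
from h import *
np.set_printoptions(precision=4,suppress=True)
s=bot.sense();print(s["t"],s["tcp_pos"],s["tool_rot"],s["finger_gap"],s["qvel"])
c=cam("wrist");cv2.imwrite("pics/w2.png",c["frame"][:,:,::-1])
for l,z in(("stand",0),("stylus",.003),("reagent_bottle",0)):
    for d in bot.place_of("wrist",l): print(l,d["xy"],d["confidence"],onz(c,d["xy"],z))
for d in bot.silhouettes("wrist","stylus"):print("sil",d["xy"],d["confidence"],np.argwhere(d["region"]).min(0),np.argwhere(d["region"]).max(0))
cam("scene")
for d in bot.silhouettes("scene","cover"):
    r=np.argwhere(d["region"]);print("cover",d["confidence"],r.min(0),r.max(0))
E
```

```text
15.4 [ 0.4549 -0.3562  0.2509] [-3.1407 -0.0013  1.5714] 0.4985365211610108 [ 0.0162 -0.0112 -0.0054 -0.0004 -0.0028 -0.0024]
stand [275.1, 130.6] 0.6 [ 0.4578 -0.312   0.    ]
stylus [280.7, 127.9] 0.84 [ 0.4636 -0.309   0.003 ]
stylus [286.0, 197.0] 0.75 [ 0.47   -0.3838  0.003 ]
stylus [361.1, 131.8] 0.72 [ 0.5481 -0.3127  0.003 ]
reagent_bottle [283.5, 46.2] 0.81 [ 0.466  -0.2294  0.    ]
sil [278.4, 134.4] 0.79 [114 258] [154 292]
sil [290.3, 216.6] 0.78 [194 271] [249 302]
sil [378.2, 142.0] 0.59 [119 354] [160 408]
cover 0.82 [175 212] [269 297]
```

View pics/w2.png

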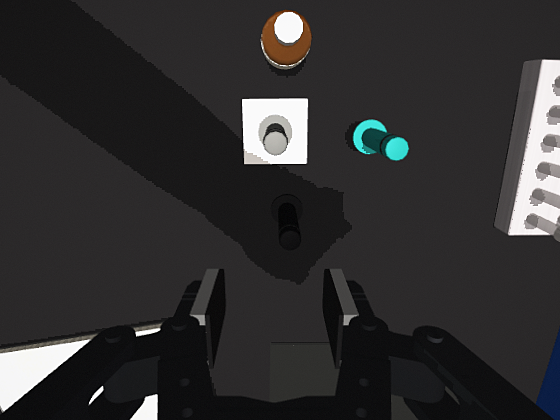

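The wrist view shows the stand's top centred at (275,131), the grey handle's end at (276,142), and the black and turquoise look-alikes well clear.

```bash
python3 - <<'E'
from h import *
c=cam("wrist");print(onz(c,[275,131],.045),onz(c,[276,142],.129),onz(c,[275.5,131],.049),bot.sense()["tcp_pos"])
E
```

```text
[ 0.45800157 -0.30895567  0.045     ] [ 0.45838634 -0.30888526  0.129     ] [ 0.45844738 -0.30858257  0.049     ] [ 0.45511837 -0.35663484  0.25164865]
```

{"op": "play_rows", "data": {
  "offset": [
    [24,1.5,0],
    [24,1.5,0],
    [0,0,0],
    [0,0,40],
    [0,0,40],
    [0,0,40],
    [0,0,30],
    [0,0,15],
    [0,0,10],
    [0,0,0]
  ],
  "rot": [
    [0,0,0],
    [0,0,0],
    [0,0,0],
    [0,0,0],
    [0,0,0],
    [0,0,0],
    [0,0,0],
    [0,0,0],
    [0,0,0],
    [0,0,0]
  ]
}}

```text
t: 16.8
tcp_pos: [0.4574, -0.3091, 0.0754]
tool_rot: [-3.14, -0.001, 1.571]
force: [-0.2, 0.5, 0.0]
finger_gap: 0.501
finger_force: 0.0
```

{"op": "play_rows", "data": {
  "offset": [
    [0,0,0],
    [0,0,0],
    [0,0,0],
    [0,0,0],
    [0,0,0],
    [0,0,0]
  ],
  "rot": [
    [0,0,0],
    [0,0,0],
    [0,0,0],
    [0,0,0],
    [0,0,0],
    [0,0,0]
  ],
  "fingers": 1,
  "force": 60
}}

```text
t: 17.4
tcp_pos: [0.4586, -0.3096, 0.0776]
tool_rot: [3.14, 0.001, 1.571]
force: [0.4, 0.2, 5.9]
finger_gap: 0.193
finger_force: 58.8
```

{"op": "play_rows", "data": {
  "offset": [
    [0,0,-10],
    [0,0,-30],
    [0,0,-45],
    [0,0,-45],
    [0,0,-45],
    [42,3.5,0],
    [42,3.5,0],
    [42,3.5,0],
    [42,3.5,0],
    [42,3.5,0],
    [42,3.5,0],
    [42,3.5,0],
    [42,3.5,0],
    [42,3.5,0],
    [42,3.5,0],
    [42,3.5,0],
    [42,3.5,0],
    [42,3.5,0],
    [0,0,0],
    [0,0,0]
  ],
  "rot": [
    [0,0,0],
    [0,0,0],
    [0,0,0],
    [0,0,0],
    [0,0,0],
    [0,0,0],
    [0,0,0],
    [0,0,0],
    [0,0,0],
    [0,0,0],
    [0,0,0],
    [0,0,0],
    [0,0,0],
    [0,0,0],
    [0,0,0],
    [0,0,0],
    [0,0,0],
    [0,0,0],
    [0,0,0],
    [0,0,0]
  ]
}}

```text
t: 19.4
tcp_pos: [0.503, 0.2376, 0.2513]
tool_rot: [-3.141, 0.001, 1.573]
force: [-0.9, -0.1, -0.3]
finger_gap: 0.195
finger_force: 58.7
```

```bash
python3 - <<'E'
from h import *
np.set_printoptions(precision=4,suppress=True)
s=bot.sense();print(s["t"],s["tcp_pos"],s["tool_rot"],s["qvel"],s["joints"])
c=cam("wrist");cv2.imwrite("pics/w3.png",c["frame"][:,:,::-1])
for l,z in(("control_box",0),("start_top",.042),("power",.06),("jar",0)):
    for d in bot.place_of("wrist",l): print(l,d["xy"],d["confidence"],onz(c,d["xy"],z))
for d in bot.silhouettes("wrist","control_box")[:1]:
    k=cv2.findContours(d["region"].astype(np.uint8),0,1)[0];k=max(k,key=cv2.contourArea);print(cv2.approxPolyDP(k,5,True)[:,0].tolist())
E
```

```text
19.4 [0.503  0.2376 0.2513] [-3.1405  0.0008  1.5729] [-0.0339 -0.0205 -0.0136 -0.0004 -0.0038 -0.0036] [ 0.4415  0.1884  0.0779  1.4616 -0.0003  2.0101]
control_box [105.6, 52.9] 0.8 [0.3348 0.3589 0.    ]
control_box [275.9, 60.2] 0.76 [0.5063 0.3508 0.    ]
start_top [255.2, 88.1] 0.79 [0.4873 0.3233 0.042 ]
start_top [77.9, 75.6] 0.62 [0.3247 0.3355 0.042 ]
start_top [276.2, 223.9] 0.23 [0.5071 0.1918 0.042 ]Traceback (most recent call last):
  File "<stdin>", line 6, in <module>
ValueError: it knows: card_box, control_box, jar, lid_a_top, lid_b_top, lid_c_top, lid_d_top, marker, pot, reagent_bottle, stand, start_top, stylus, tip_box, unit, vial
```

View pics/w3.png

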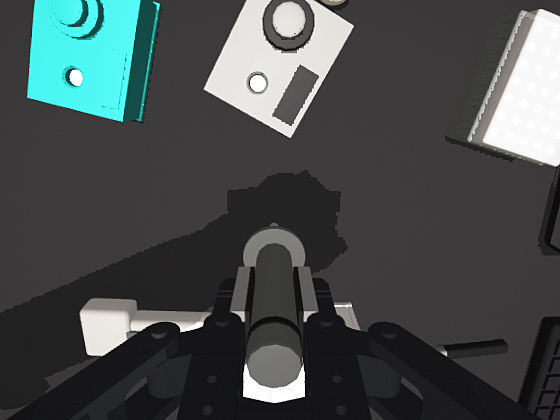

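The view shows the grey box's recessed opening at (257,83), the power button at (288,22) and the stylus held straight with its tip at about (275,224).

```bash
python3 - <<'E'
from h import *
c=cam("wrist");s=bot.sense();print(s["tcp_pos"],onz(c,[257,83],.05),onz(c,[258,83],.042))
print(proj(c,s["tcp_pos"]-[0,0,.0746]), onz(c,[275,223],s["tcp_pos"][2]-.0746))
E
```

```text
[0.50344277 0.23574338 0.25185126] [0.49019056 0.32601067 0.05      ] [0.4907579  0.32624602 0.042     ]
[[271.29885633 227.99256212]] [0.50577303 0.23907918 0.17725126]
```

{"op": "play_rows", "data": {
  "offset": [
    [30,-5,0],
    [30,-5,0],
    [29,-4.5,0],
    [0,0,0],
    [0,0,40],
    [0,0,40],
    [0,0,26],
    [0,0,0],
    [0,0,0],
    [0,0,0]
  ],
  "rot": [
    [0,0,0],
    [0,0,0],
    [0,0,0],
    [0,0,0],
    [0,0,0],
    [0,0,0],
    [0,0,0],
    [0,0,0],
    [0,0,0],
    [0,0,0]
  ]
}}

```text
t: 20.6
tcp_pos: [0.4901, 0.3258, 0.1478]
tool_rot: [3.139, -0.002, 1.57]
force: [0.8, 0.1, 0.2]
finger_gap: 0.198
finger_force: 58.7
```

```bash
python3 - <<'E'
from h import *
c=cam("wrist");s=bot.sense();print(s["tcp_pos"])
p=proj(c,[s["tcp_pos"]-[0,0,.0746],[.4903,.326,.05]]);print(p)
f=c["frame"][60:300,120:420,::-1];cv2.imwrite("pics/w4.png",cv2.resize(f,None,fx=2.5,fy=2.5,interpolation=2))
E
```

```text
[0.4901559  0.32604181 0.14788673]
[[270.8860386  227.59210746]
 [271.23777931 216.0015971 ]]
```

View pics/w4.png

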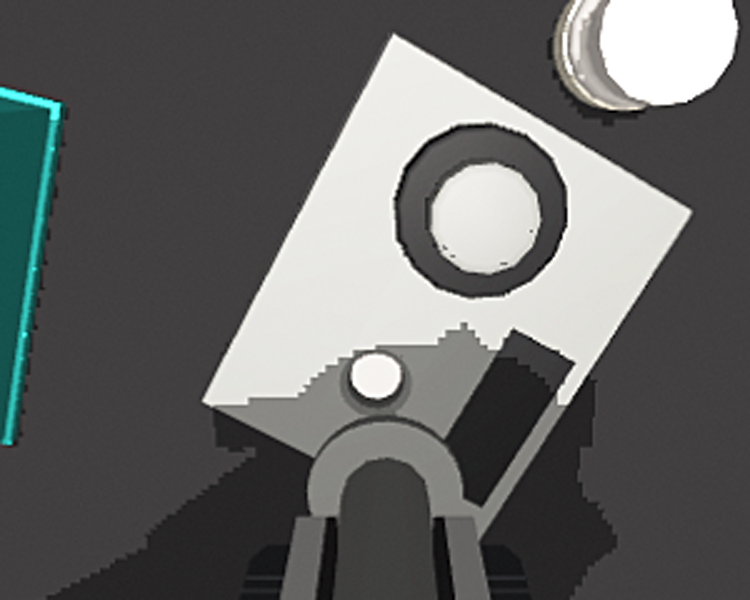

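The opening is centred at crop (376,381), i.e. px (270.4,212.4). The flange is centred at column 274, and the tip is hidden just under the flange.

```bash
python3 - <<'E'
from h import *
c=cam("wrist");s=bot.sense();T=s["tcp_pos"];print(T,s["tool_rot"])
print("open",onz(c,[270.4,212.4],.05))
fz=T[2]-.0746+.046
# flange front edge: crop row 417 -> 226.8
print("flange front",onz(c,[274,226.8],fz), "expect",T[1]+.016, proj(c,[[T[0],T[1]+.016,fz],[T[0]-.016,T[1],fz],[T[0]+.016,T[1],fz]]))
E
```

```text
[0.49004449 0.32618025 0.14770469] [ 3.13869918e+00 -1.93867361e-03  1.57037913e+00]
open [0.48978771 0.32887599 0.05      ]
flange front [0.49197947 0.34354901 0.11910469] expect 0.3421802454469328 [[270.10783507 229.39301135]
 [238.90578238 258.78056389]
 [301.50944885 258.68436534]]
```

{"op": "play_rows", "data": {
  "offset": [
    [1.5,-2,0],
    [0,0,10],
    [0,0,8],
    [0,0,6],
    [0,0,4],
    [0,0,0]
  ],
  "rot": [
    [0,0,0],
    [0,0,0],
    [0,0,0],
    [0,0,0],
    [0,0,0],
    [0,0,0]
  ]
}}

```text
t: 21.3
tcp_pos: [0.4866, 0.3271, 0.1166]
tool_rot: [-3.14, 0.001, 1.571]
force: [-0.8, -0.3, 0.1]
finger_gap: 0.19
finger_force: 58.7
```

{"op": "play_rows", "data": {
  "offset": [
    [0,0,3],
    [0,0,3],
    [0,0,2],
    [0,0,1],
    [0,0,1],
    [0,0,0],
    [0,0,0]
  ],
  "rot": [
    [0,0,0],
    [0,0,0],
    [0,0,0],
    [0,0,0],
    [0,0,0],
    [0,0,0],
    [0,0,0]
  ]
}}

```text
t: 22.0
tcp_pos: [0.4876, 0.3279, 0.1108]
tool_rot: [3.138, -0.003, 1.571]
force: [-4.2, -2.6, 17.7]
finger_gap: 0.192
finger_force: 60.6
```

{"op": "play_rows", "data": {
  "offset": [
    [0,0,1],
    [0,0,0],
    [0,0,0],
    [0,0,0]
  ],
  "rot": [
    [0,0,0],
    [0,0,0],
    [0,0,0],
    [0,0,0]
  ]
}}

```text
t: 22.4
tcp_pos: [0.4877, 0.3281, 0.1106]
tool_rot: [3.138, -0.003, 1.571]
force: [-5.3, -1.8, 22.8]
finger_gap: 0.197
finger_force: 61.1
```

```bash
python3 - <<'E'
from h import *
s=bot.sense();print(s["tcp_pos"],s["tool_rot"],s["force"])
E
```

```text
[0.48767831 0.32806989 0.11057444] [ 3.13769151 -0.00315248  1.57086515] [-5.26303186 -1.79283825 22.84504761]
```

{"op": "play_rows", "data": {
  "offset": [
    [0,0,-20],
    [0,0,-40],
    [0,0,-45],
    [0,0,-37],
    [-42,-2,0],
    [-42,-2,0],
    [-42,-2,0],
    [-42,-2,0],
    [-42,-2,0],
    [-42,-2,0],
    [-42,-2,0],
    [-42,-2,0],
    [-42,-2,0],
    [-42,-2,0],
    [-42,-2,0],
    [-42,-2,0],
    [-42,-2,0],
    [-42,-2,0],
    [-42,-1,0],
    [0,0,0]
  ],
  "rot": [
    [0,0,0],
    [0,0,0],
    [0,0,0],
    [0,0,0],
    [0,0,0],
    [0,0,0],
    [0,0,0],
    [0,0,0],
    [0,0,0],
    [0,0,0],
    [0,0,0],
    [0,0,0],
    [0,0,0],
    [0,0,0],
    [0,0,0],
    [0,0,0],
    [0,0,0],
    [0,0,0],
    [0,0,0],
    [0,0,0]
  ]
}}

```text
t: 24.4
tcp_pos: [0.4576, -0.307, 0.2475]
tool_rot: [-3.141, 0.001, 1.566]
force: [-0.1, -0.3, -1.0]
finger_gap: 0.195
finger_force: 58.7
```

{"op": "play_rows", "data": {
  "offset": [
    [0,0,0],
    [0,0,0],
    [0,0,0]
  ],
  "rot": [
    [0,0,0],
    [0,0,0],
    [0,0,0]
  ]
}}

```text
t: 24.7
tcp_pos: [0.4581, -0.3016, 0.2487]
tool_rot: [3.141, -0.0, 1.572]
force: [0.4, -0.0, -0.6]
finger_gap: 0.193
finger_force: 58.7
```

{"op": "play_rows", "data": {
  "offset": [
    [-8,0.5,0],
    [0,0,40],
    [0,0,40],
    [0,0,30],
    [0,0,0],
    [0,0,0]
  ],
  "rot": [
    [0,0,0],
    [0,0,0],
    [0,0,0],
    [0,0,0],
    [0,0,0],
    [0,0,0]
  ]
}}

```text
t: 25.3
tcp_pos: [0.4586, -0.3104, 0.1391]
tool_rot: [-3.141, -0.0, 1.571]
force: [0.0, -1.5, 1.2]
finger_gap: 0.194
finger_force: 58.7
```

{"op": "play_rows", "data": {
  "offset": [
    [0,0,10],
    [0,0,10],
    [0,0,10],
    [0,0,10],
    [0,0,8],
    [0,0,4],
    [0,0,2],
    [0,0,0],
    [0,0,0]
  ],
  "rot": [
    [0,0,0],
    [0,0,0],
    [0,0,0],
    [0,0,0],
    [0,0,0],
    [0,0,0],
    [0,0,0],
    [0,0,0],
    [0,0,0]
  ]
}}

```text
t: 26.2
tcp_pos: [0.4587, -0.3108, 0.0848]
tool_rot: [3.141, 0.0, 1.571]
force: [0.9, -0.6, -1.6]
finger_gap: 0.192
finger_force: 58.7
```

Inserted freely; now I lower it gently onto the flange.

{"op": "play_rows", "data": {
  "offset": [
    [0,0,3],
    [0,0,2],
    [0,0,1.5],
    [0,0,0],
    [0,0,0]
  ],
  "rot": [
    [0,0,0],
    [0,0,0],
    [0,0,0],
    [0,0,0],
    [0,0,0]
  ]
}}

```text
t: 26.7
tcp_pos: [0.4584, -0.3106, 0.078]
tool_rot: [-3.141, -0.0, 1.571]
force: [-1.2, 0.5, 0.3]
finger_gap: 0.193
finger_force: 58.8
```

{"op": "play_rows", "data": {
  "offset": [
    [0,0,1],
    [0,0,1],
    [0,0,0],
    [0,0,0]
  ],
  "rot": [
    [0,0,0],
    [0,0,0],
    [0,0,0],
    [0,0,0]
  ]
}}

```text
t: 27.1
tcp_pos: [0.4586, -0.3107, 0.0776]
tool_rot: [3.141, 0.001, 1.571]
force: [-3.0, 3.7, 9.2]
finger_gap: 0.196
finger_force: 59.7
```

Seated. I release and rise.

{"op": "play_rows", "data": {
  "offset": [
    [0,0,-1],
    [0,0,0],
    [0,0,0],
    [0,0,0],
    [0,0,0],
    [0,0,0]
  ],
  "rot": [
    [0,0,0],
    [0,0,0],
    [0,0,0],
    [0,0,0],
    [0,0,0],
    [0,0,0]
  ],
  "fingers": 0.5
}}

```text
t: 27.7
tcp_pos: [0.4584, -0.3106, 0.0768]
tool_rot: [-3.141, -0.0, 1.571]
force: [0.0, -0.1, 0.3]
finger_gap: 0.498
finger_force: 0.0
```

{"op": "play_rows", "data": {
  "offset": [
    [0,0,-15],
    [0,0,-30],
    [0,0,-45],
    [0,0,-45],
    [0,0,-40],
    [-30,0,0],
    [-30,0,0],
    [0,0,0],
    [0,0,0],
    [0,0,0]
  ],
  "rot": [
    [0,0,0],
    [0,0,0],
    [0,0,0],
    [0,0,0],
    [0,0,0],
    [0,0,0],
    [0,0,0],
    [0,0,0],
    [0,0,0],
    [0,0,0]
  ]
}}

```text
t: 28.7
tcp_pos: [0.4583, -0.37, 0.2517]
tool_rot: [-3.141, -0.001, 1.571]
force: [0.6, 0.1, -0.2]
finger_gap: 0.502
finger_force: 0.0
```

```bash
python3 - <<'E'
from h import *
a=cam("wrist");b=cam("side");s=cam("scene")
f=lambda c,r:cv2.resize(c["frame"][r[0]:r[1],r[2]:r[3],::-1],(400,300),interpolation=2)
cv2.imwrite("pics/end.png",np.vstack([np.hstack([f(a,(0,300,80,480)),f(b,(270,420,220,420))]),np.hstack([f(s,(160,295,180,360)),f(b,(120,270,190,390))])]))
print(bot.sense()["t"],bot.sense()["force"])
E
```

```text
28.85 [ 0.55851399 -0.3906592   0.45515172]
```

View pics/end.png

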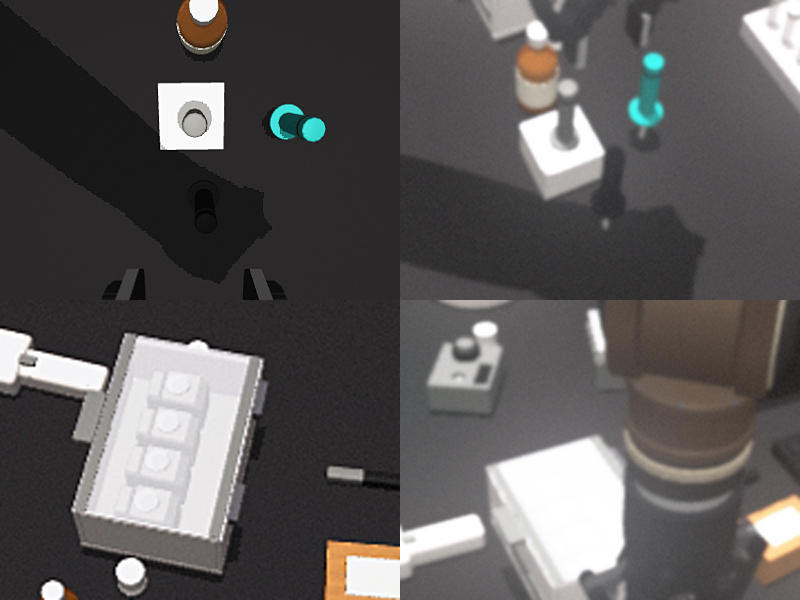

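The final composite shows the stylus upright in its stand with the flange on top (panel 1, about (195,118)), the cover flat on the rim (panel 3), and the bystanders in place.

```bash
python3 -c "
from plant import bot
print(bot.close_job())"
```

```text
the job is handed in; nothing more can be done
None
```

I handed the job in at about 29 s of the 72 s allowed: all four lids pressed home, the cover shut flat on the rim, the recessed button pushed fully down with the stylus, and the stylus back upright in its stand. The final pictures show the stylus and cover as asked and nothing out of place; the hand-in call returned no verdict.

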